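Clamp a mounted sample in the microscope's specimen vice

TASK

Take the tall black resin sample mount from the rack and stand it upright on the bed of the specimen vice, in front of the vee jaw. Then turn the feed knob clockwise, following it as it travels along the bed with the moving jaw, until the mount is nipped finger-tight between the two jaws and seated in the vee; the resin is brittle, so do not overtighten. Leave the two short mounts where they stand and let go of everything.

Things in the scene. Friction and masses are not known exactly. Their poses are not given: they have to be found in the camera images.
- tall_mount_center (a point): Centre (half-way up) of the tall sample mount: an upright black resin cylinder, 30 mm diameter, 34 mm tall, 55 g, loose, with a steel disc in its top. The only tall one of three mounts on the rack (its centre is 17 mm above what it stands on). The resin is marked by more than 22 N from the moving jaw.
- short_mount_a_center (a point): Centre of a short mount, black cylinder 30 mm diameter, 18 mm tall, loose on the rack. Leave alone.
- short_mount_b_center (a point): Centre of the other short mount, same size. Leave alone.
- rack: Fixed wooden sample rack; origin under its middle at table level. Base plate 205 x 85 x 10 mm; along its own x axis runs a bar 24 mm wide, top at z = 36 mm, on which the three mounts stand in a row 66 mm apart (at -66, 0, +66 mm along x, in any order). The mounts overhang the bar, so fingers closing along the rack's y axis can pass below their undersides.
- vice: Fixed specimen vice; origin at table level. Its x axis is the feed direction, from knob to vee jaw. White base plate 215 x 100 x 14 mm, centred 15 mm behind the origin; steel bed along x, 24 mm wide, top 40 mm above the table. A mount on the bed overhangs it 3 mm each side, so fingers closing along the vice's y axis can pass below its underside.
- jaw_face (a point): Middle of the moving jaw's flat front face (24 mm wide, 20 mm tall), 11 mm above the bed, facing the vee; at the start 5 mm behind the vice's origin (x = -5 mm). The knob axis is 60 mm behind it. The face is a sprung shoe that gives 1 mm per 16 N, at most 1.5 mm: from touching to too tight is only about 0.15 rad of knob.
- knob_grip (a point): Centre of the round black knurled feed knob on its vertical axis: 36 mm diameter, 24 mm tall, 82 to 106 mm above the table; nothing within 60 mm of its axis is higher than 75 mm. It rides with the moving jaw. The feed needs 1.6 to 3.2 rad in all (two or three grasps): empty travel, then pushing the mount with under 1 N, then the vee. Pushing the knob along the bed also loads the jaw.
- feed_knob (a joint): Knob angle, rad, 0 at the start, growing clockwise seen from above, range 0 to 5. Each rad moves jaw and knob together 9 mm towards the vee (vice +x). Free turning takes about 0.08 N m (the slide drags with 8 N); each further 0.009 N m is 1 N of jaw force. The drag keeps the jaw where it is left and holds up to about 8 N of clamping after letting go.
- moving_jaw (a joint): Travel of the moving jaw, m, 0 at the start, growing towards the vee: 0.009 x knob angle. Too noisy to judge the clamping by; the torque needed on the knob shows it.
- load_spot (a point): On the bed's centre line, 16 mm ahead of the vice's origin (+x), 17 mm above the bed. A tall mount centred here is clear of both jaws. The fixed vee jaw (120 degree vee, 22 mm tall, 24 mm wide) is further on; it is locked at a different place each time and not measured: a seated mount's centre is 9 to 21 mm ahead of this spot (+x). Find it by feel.
Not all that is in view belongs to the job. What is shaped like the vice but brown or yellow is not meant.

How it is judged:
By the outcome, as a careful person would: the job done as asked, in the order asked, and still so for the second after the job is handed in, with the robot touching nothing.
It also fails if it takes over 72 s, if anything falls off the work surface, if the arm or the gripper's body presses on something with over 40 N, if the wrist force passes 120 N, or if a joint passes its speed limit or range.

ROBOT

A 6-joint arm with a two-finger parallel gripper is mounted at the origin on the work surface. World frame = base frame: x ahead of the robot, y to its left, z up, the work surface at z = 0. Lengths are in m, angles in rad, forces in N, time in s.
With the tool pointing down it reaches from about 0.2 to 0.875 m from the base axis. Payload 3.4 kg.
Tool frame: the origin (TCP) lies between the finger pads; the fingertips stand 25 mm ahead of it and the grasp point (between the pads) lies 6 mm ahead of it (r.nose_length is the z of the fingertips in the tool frame, in m); z points along the fingers, y is the line along which they close (so a half turn about z gives the same grasp; the last joint's range is limited). The gripper opens to 94 mm and grips with 3 to 60 N. Pads are 16 mm wide; open, the fingers measure 119 mm over their backs; the gripper's body (75 mm by 177 mm) begins 78 mm behind the grasp point.
Start: joints at [1.116, 0.276, 1.505, -0, 1.361, -0.121], TCP at [0.188, 0.543, 0.23] pointing down, gripper open.
Joint ranges: [-2.89, 2.89], [-0.75, 2.08], [0.22, 2.7], [-1.18, 4.32], [0.11, 2.71], [-2.7, 2.7]. Speed limits (rad/s): [2.57, 2.57, 3.14, 3.14, 3.14, 3.14].

INTERFACE

Orientations are given as a unit quaternion [w, x, y, z].
In Python, from plant import r, gripper_to, inverse_kinematics, vision, models, telemetry gives the robot as it stands. Calls block until the motion is done:
- r.move_to(position, orientation): joint-space move of the TCP to a pose.
- r.move_l(position, rot=None, vel=0.15, guard=None): straight line of the TCP; rot=None keeps the orientation; vel is the mean speed in m/s. With guard (N) it stops when the force on the tool has changed by that much, and returns True; else False.
- r.movej(angles): joint-space move.
- gripper_to(opening, f_grip=None): finger opening in m; f_grip is the grip in N (None keeps the last); returns when the fingers have stopped.
- r.hold(seconds).
- inverse_kinematics(position, orientation): joint angles nearest the present ones, or None.
- vision.snapshot(name): name is "scene" or "top" or "wrist"; returns the picture (400x640x3 uint8, red, green, blue); there is no depth.
- vision.get_calibration(name): a dict with "fx", "fy", "cx", "cy" (pixels), "position" and "orientation" of the camera in the world. Camera axes: x right, y down, z forward; pixel columns grow to the right and rows downward; lengths in m; the calibration is good to about 2 mm. A picture is of the moment at which its call begins: read the wrist's pose just before it. get_calibration takes no time and is no camera call; for the wrist camera it gives the pose at the moment of the call.
A pose or a line that the arm cannot do raises r.PlanningError and nothing moves.
- r.sign_off(): hands the job in; it is judged then, once.
Trained networks look in the newest picture that a camera, given by its name, has taken for a name from the list of things; names that differ only in an ending like _2 or _b are one class to them, and where a whole thing is asked for, a point or a joint stands for the part that bears it (a point fixed in the world has none). Each returns a list of dicts, best first, with "score" (0 to 1); they miss things now and then, are a little off and sometimes report something else, mostly with a low value. They report only what shows in the picture. A call takes as long as a camera call. They do not tell look-alikes from the thing itself.
- models.boxes_of(thing, camera): "at" ([x, y, z] in m, in world coordinates, good to about 4 mm: the middle of the surface that is visible of it).
- models.regions_of(thing, camera): "pixels" (400x640 bool, what is visible of it).
- models.mark_of(thing, camera): "at" ([x, y, z] in m, in world coordinates, good to about 4 mm: a listed point, or the origin of a listed thing).
Readings, each from a call of its own:
- telemetry.current_t(): time.
- telemetry.current_joints(): joint angles.
- telemetry.current_dq(): joint speeds.
- telemetry.current_joint_efforts(): joint torques, N m.
- telemetry.current_ee_pos(): TCP position.
- telemetry.current_tool_rot(): TCP orientation.
- telemetry.current_wrist_force(): force on the tool from outside, world axes, zero at the start.
- telemetry.current_torque(): the same for the moment, N m.
- telemetry.current_opening(): finger opening in m.
- telemetry.current_finger_force(): force on a finger pad.
Only numpy, scipy, OpenCV 4.12 (cv2) and the standard library are available. Lean on these libraries where they do the work, as an engineer would, in place of code of your own. Each camera call takes 0.05 s, during which the arm holds its last target. There are 200 camera calls.

## Working session

There is one attempt and no reset: what is moved stays moved. The work goes in short steps, each a Python script; the robot and the scene stay as the last script left them, time stands still between calls to the robot, and variables do not carry over. Pictures are saved under pics/ and viewed, at most 10 in all, crops included, and the job is handed in when it is done.

```bash
ls; mkdir -p pics; python3 - <<'E'
from plant import r,vision,models,telemetry
import cv2,numpy as np
np.set_printoptions(precision=4,suppress=True)
ims=[]
for c in("top","scene"):
    im=vision.snapshot(c); cv2.imwrite(f"pics/{c}0.png",im[:,:,::-1])
    k=vision.get_calibration(c);print(c,k)
    for t in("tall_mount_center","short_mount_a_center","rack","vice","jaw_face","knob_grip","load_spot"):
        print(t,[(round(d["score"],2),np.round(d["at"],4).tolist()) for d in models.mark_of(t,c)[:4]])
print(telemetry.current_t(),telemetry.current_tool_rot())
E
```

```text
pics
top {'fx': 467.9123873917161, 'fy': 467.9123873917161, 'cx': 317.8987283626577, 'cy': 205.71967238856863, 'position': array([ 0.3857, -0.1682,  1.265 ]), 'orientation': array([-0.0336,  0.7087, -0.7044,  0.0216])}
tall_mount_center []
short_mount_a_center [(0.43, [0.5123, 0.1871, 0.0449])]
rack [(0.66, [0.5152, 0.1858, -0.0007])]
vice [(0.97, [0.5931, -0.3458, -0.0004]), (0.87, [0.5533, -0.1242, 0.0006]), (0.76, [0.3112, -0.5542, 0.0004])]
jaw_face [(0.62, [0.5943, -0.3476, 0.0484]), (0.56, [0.5549, -0.1203, 0.0517]), (0.42, [0.3096, -0.5594, 0.0489])]
knob_grip [(0.74, [0.5159, 0.1846, 0.0014]), (0.68, [0.2522, -0.5739, 0.0904]), (0.65, [0.4936, -0.1324, 0.0931]), (0.53, [0.5285, -0.3519, 0.0945])]
load_spot [(0.79, [0.6162, -0.3427, 0.0555]), (0.75, [0.3289, -0.5513, 0.0582]), (0.65, [0.5685, -0.1161, 0.06])]
scene {'fx': 518.5701517040637, 'fy': 518.5701517040637, 'cx': 322.39243487883, 'cy': 201.54096527041526, 'position': array([0.8637, 0.6665, 1.0656]), 'orientation': array([-0.0862,  0.2055,  0.9054, -0.3614])}
tall_mount_center [(0.78, [0.5788, 0.1845, 0.0553]), (0.75, [0.5709, -0.1207, 0.0603])]
short_mount_a_center [(0.6, [0.5136, 0.188, -0.0003]), (0.47, [0.5155, 0.1886, 0.0437])]
rack [(0.57, [0.5127, 0.1868, -0.0012])]
vice [(0.98, [0.552, -0.1258, 0.0021]), (0.94, [0.5953, -0.3496, -0.0014]), (0.81, [0.3153, -0.559, 0.003])]
jaw_face [(0.58, [0.3061, -0.5609, 0.0472]), (0.45, [0.5917, -0.3459, 0.0531])]
knob_grip [(0.75, [0.4897, -0.1314, 0.0922]), (0.43, [0.2534, -0.5771, 0.0929])]
load_spot [(0.96, [0.6119, -0.3444, 0.0521]), (0.91, [0.3363, -0.5494, 0.0572]), (0.68, [0.5695, -0.1177, 0.0597])]
0.8 [-0.      0.1662  0.9861  0.0001]
```

View pics/top0.png

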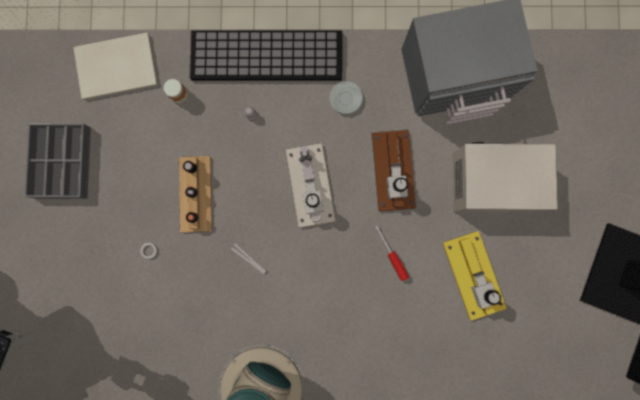

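View pics/scene0.png

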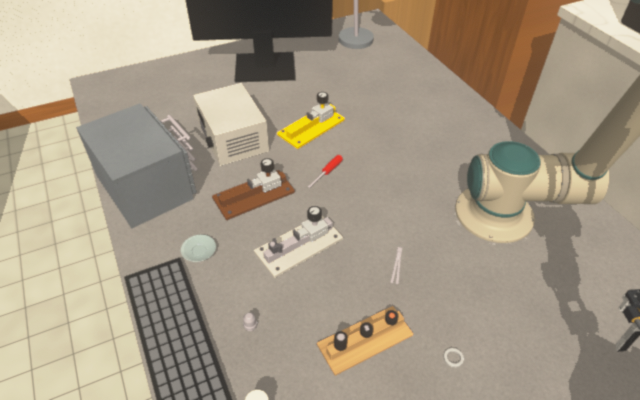

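The white vice is centred at about (312,187) in the top view. The rack is at (195,195), with its tall mount at the far end at (190,167). The brown and yellow vices are decoys. Next I'll look at both from close by.

```bash
cat > h.py <<'E'
from plant import r,gripper_to,inverse_kinematics,vision,models,telemetry
import cv2,numpy as np
from scipy.spatial.transform import Rotation as R
np.set_printoptions(precision=4,suppress=True)
def Q(psi): return np.array([0,np.cos(psi/2),np.sin(psi/2),0])
def snap(c,n=None):
    k=vision.get_calibration(c); im=vision.snapshot(c)
    if n: cv2.imwrite(f"pics/{n}.png",im[:,:,::-1])
    return k,im
def unproj(k,uv,z):
    w,x,y,zz=k["orientation"]; M=R.from_quat([x,y,zz,w]).as_matrix()
    uv=np.atleast_2d(np.asarray(uv,float))
    d=np.c_[(uv[:,0]-k["cx"])/k["fx"],(uv[:,1]-k["cy"])/k["fy"],np.ones(len(uv))]@M.T
    return k["position"]+d*((z-k["position"][2])/d[:,2])[:,None]
def marks(c,ts):
    for t in ts: print(t,[(round(d["score"],2),np.round(d["at"],4).tolist()) for d in models.mark_of(t,c)[:3]])
E
python3 - <<'E'
from h import *
for p,n,ts in (((0.50,0.186,0.30),"w_rack",["tall_mount_center","short_mount_a_center","rack"]),((0.52,-0.125,0.30),"w_vice",["vice","jaw_face","knob_grip","load_spot"])):
    r.move_to(p,Q(np.pi)); k,im=snap("wrist",n); print(n,k); marks("wrist",ts)
print(telemetry.current_t(),telemetry.current_joints())
E
```

```text
w_rack {'fx': 357.17364637796294, 'fy': 357.17364637796294, 'cx': 319.49805341533, 'cy': 199.8414896172858, 'position': array([0.4289, 0.1869, 0.4547]), 'orientation': array([0.088 , 0.7012, 0.702 , 0.0882])}
tall_mount_center [(0.85, [0.5819, 0.1893, 0.0541])]
short_mount_a_center [(0.72, [0.5164, 0.187, 0.0465])]
rack [(0.7, [0.5154, 0.1872, -0.0041])]
w_vice {'fx': 357.17364637796294, 'fy': 357.17364637796294, 'cx': 319.49805341533, 'cy': 199.8414896172858, 'position': array([ 0.4493, -0.1238,  0.4548]), 'orientation': array([0.088 , 0.7011, 0.702 , 0.0886])}
vice [(0.98, [0.5946, -0.347, 0.0023]), (0.72, [0.5537, -0.126, -0.0004]), (0.7, [0.5142, 0.1868, -0.0057])]
jaw_face [(0.51, [0.5912, -0.3524, 0.0519]), (0.45, [0.5501, -0.1268, 0.0471])]
knob_grip [(0.83, [0.5304, -0.3537, 0.0948]), (0.68, [0.4902, -0.1355, 0.092])]
load_spot [(0.89, [0.5699, -0.1223, 0.0578]), (0.68, [0.5107, 0.1844, -0.005])]
4.1917 [-0.3641  0.1829  1.46    0.0002  1.4985 -1.9367]
```

```bash
python3 -c "
import cv2,numpy as np
a=cv2.imread('pics/w_rack.png');b=cv2.imread('pics/w_vice.png')
cv2.imwrite('pics/ab.png',cv2.resize(np.vstack([a[:,120:520],b[:,120:520]]),(400*3//4,600)))
cv2.imwrite('pics/b2.png',cv2.resize(b[60:360,170:470],(600,600),interpolation=cv2.INTER_CUBIC))
cv2.imwrite('pics/a2.png',cv2.resize(a[60:360,170:470],(600,600),interpolation=cv2.INTER_CUBIC))"
```

```text
(no output)
```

View pics/a2.png

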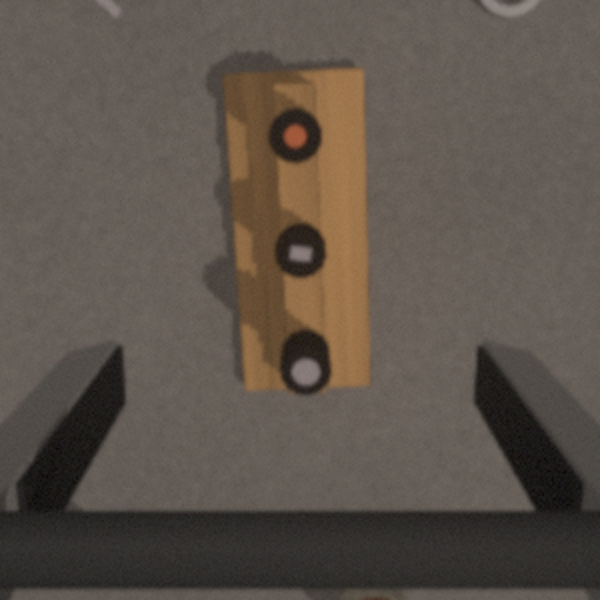

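View pics/b2.png

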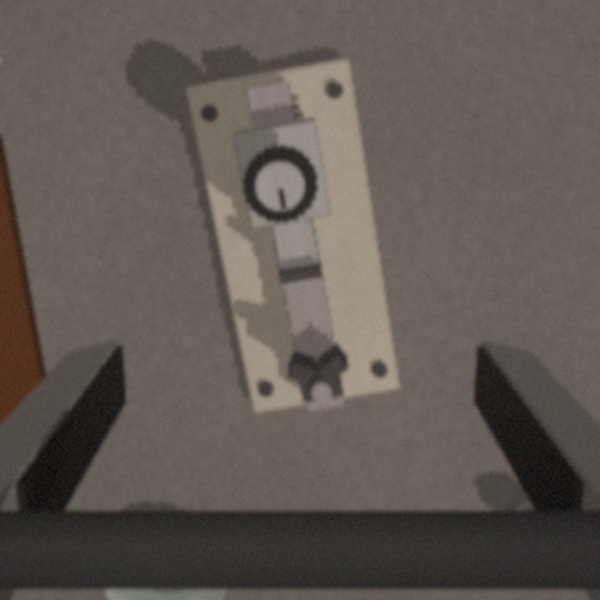

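Rack view: the tall mount's steel disc is at (306,371) in the crop, and the short mounts are at (294,136) and (301,252). Vice view: knob at (280,184), plate corners at (188,88), (349,60), (399,387) and (254,412), jaw face near (300,268), vee near (318,365).

```bash
python3 - <<'E'
from h import *
base=dict(fx=357.1736,fy=357.1736,cx=319.498,cy=199.8415)
f=lambda uv:np.array(uv)/2+[170,60]
ka=dict(base,position=np.array([.4289,.1869,.4547]),orientation=np.array([.088,.7012,.702,.0882]))
kb=dict(base,position=np.array([.4493,-.1238,.4548]),orientation=np.array([.088,.7011,.702,.0886]))
t=unproj(ka,f([306,371]),.070)[0]; s=unproj(ka,f([[301,252],[294,136]]),.054)
print("tall",t,"short",s, "ang",np.arctan2(*(t-s[1])[1::-1]))
c=unproj(kb,f([[188,88],[349,60],[399,387],[254,412]]),.014)
h=unproj(kb,f([[209,113],[334,90],[265,388],[379,369]]),.014)
print(c,"mean",c.mean(0)); 
for a,b in ((c[0],c[3]),(c[1],c[2]),(h[0],h[2]),(h[1],h[3])): print(np.arctan2(*(b-a)[1::-1]),np.linalg.norm(b-a))
for a,b in ((c[0],c[1]),(c[3],c[2])): print("y",np.arctan2(*(a-b)[1::-1])+0,np.linalg.norm(b-a))
kn=unproj(kb,f([280,184]),.106)[0];print("knob",kn)
th=np.mean([np.arctan2(*(b-a)[1::-1]) for a,b in ((c[0],c[3]),(c[1],c[2]),(h[0],h[2]),(h[1],h[3]))])
u=np.array([np.cos(th),np.sin(th)])
print("th",th,"origin plate",c.mean(0)[:2]+.015*u,"origin holes",h.mean(0)[:2]+.015*u,"from knob",kn[:2]+.065*u)
E
```

```text
tall [0.5812 0.1912 0.07  ] short [[0.5148 0.1882 0.054 ]
 [0.4495 0.1842 0.054 ]] ang 0.052532135781426924
[[ 0.4442 -0.1897  0.014 ]
 [ 0.4281 -0.094   0.014 ]
 [ 0.6353 -0.057   0.014 ]
 [ 0.6534 -0.1533  0.014 ]] mean [ 0.5403 -0.1235  0.014 ]
0.1720654046800071 0.21231812281407575
0.17669389153041337 0.2105167252058025
0.17735436380562455 0.18027555467151019
0.17851369700595898 0.18026942458549566
y -1.4040244392802794 0.0970014489119392
y -1.3855631890774072 0.09798295474602868
knob [ 0.4904 -0.1328  0.106 ]
th 0.176156839255501 origin plate [ 0.555  -0.1209] origin holes [ 0.5555 -0.1215] from knob [ 0.5544 -0.1214]
```

```bash
python3 - <<'E'
from h import *
qa=Q(np.pi+.053); T=[.581,.190]
r.move_to([*T,.15],qa); 
snap("wrist"); marks("wrist",["tall_mount_center"])
print(r.move_l([*T,.065],vel=.12,guard=6))
gripper_to(0.0,12); print(telemetry.current_opening(),telemetry.current_finger_force(),telemetry.current_ee_pos())
r.move_l([*T,.17],vel=.15)
print(telemetry.current_opening(),telemetry.current_wrist_force())
th=.178;u=np.array([np.cos(th),np.sin(th)]);L=np.array([.5545,-.1225])+.016*u
r.move_to([*L,.17],Q(np.pi+th)); print(L,telemetry.current_ee_pos(),telemetry.current_t())
snap("wrist","w_load"); marks("wrist",["vice","load_spot","knob_grip","jaw_face","tall_mount_center"])
snap("top","t_load"); marks("top",["tall_mount_center","load_spot"])
E
```

```text
tall_mount_center [(0.75, [0.5797, 0.1902, 0.0592])]
False
0.02958111290708165 12.000012248754501 [0.581 0.19  0.065]
0.02970654801980263 [ 0.5277 -0.2042 -0.3126]
[ 0.5702 -0.1197] [ 0.5703 -0.1187  0.1697] 9.5167
vice [(0.78, [0.5941, -0.3494, 0.0005]), (0.61, [0.5552, -0.1225, -0.0019])]
load_spot [(0.94, [0.6095, -0.3471, 0.0573]), (0.85, [0.5693, -0.1185, 0.0578]), (0.22, [0.4878, -0.1369, 0.0909])]
knob_grip [(0.8, [0.4862, -0.135, 0.0914])]
jaw_face [(0.65, [0.5905, -0.3488, 0.0531]), (0.51, [0.5502, -0.1253, 0.0502]), (0.38, [0.5544, -0.1241, -0.0024])]
tall_mount_center [(0.87, [0.5726, -0.1203, 0.1601])]
tall_mount_center []
load_spot [(0.78, [0.3302, -0.5488, 0.0589]), (0.61, [0.5689, -0.116, 0.0594])]
```

View pics/w_load.png

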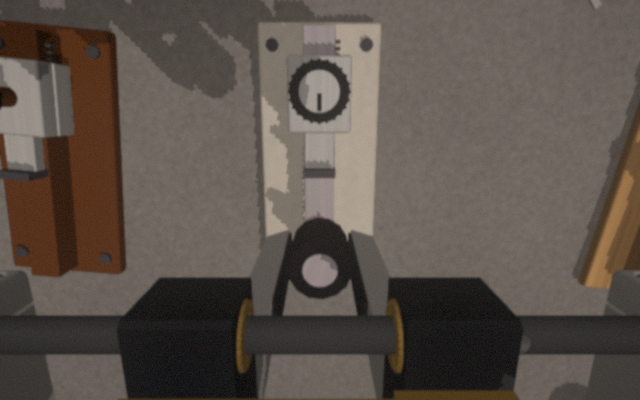

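The mount is held at (320,260), in line with the bed (columns 303–334). The knob is at (319,91) and the jaw face edge at row 172. I'll lower it now.

```bash
python3 - <<'E'
from h import *
k=vision.get_calibration("wrist"); kn=unproj(k,[319.5,91],.106)[0]
hol=unproj(k,[[272,45],[366,44]],.014)
th=.178;u=np.array([np.cos(th),np.sin(th)])
print("ee",telemetry.current_ee_pos(),"knob",kn,"load from knob",kn[:2]+.081*u,"holes",hol, "plate/bed ang",np.arctan2(*(hol[0]-hol[1])[::-1][1:]) )
print("jaw edge",unproj(k,[319,176],.061)[0])
L=telemetry.current_ee_pos()[:2]*.5+(kn[:2]+.081*u)*.5
print("L",L)
L=np.array([.5545,-.1220])+.016*u if np.linalg.norm(L-[.5702,-.119])>.004 else L
r.move_l([*L,.085],vel=.1); r.hold(.2); print(telemetry.current_ee_pos())
g=r.move_l([*L,.066],vel=.02,guard=2.5); p=telemetry.current_ee_pos(); print(g,p,telemetry.current_wrist_force())
snap("scene","s_place")
gripper_to(.055); r.move_l([*p[:2],.17],vel=.15)
k,im=snap("wrist","w_placed"); print({a:k[a] for a in("position","orientation")}); marks("wrist",["tall_mount_center","knob_grip"]); print(telemetry.current_t())
im=cv2.imread("pics/w_placed.png"); a=cv2.imread("pics/s_place.png")
cv2.imwrite("pics/pl.png",np.vstack([im[:290,170:470],a[180:300,230:380].repeat(2,0).repeat(2,1)]))
E
```

```text
ee [ 0.5703 -0.1192  0.17  ] knob [ 0.4908 -0.1335  0.106 ] load from knob [ 0.5706 -0.1191] holes [[ 0.4585 -0.1784  0.014 ]
 [ 0.4442 -0.1037  0.014 ]] plate/bed ang -1.3817256629223622
jaw edge [ 0.5489 -0.1233  0.061 ]
L [ 0.5705 -0.1192]
[ 0.5709 -0.1193  0.0857]
True [ 0.5703 -0.1191  0.0688] [ 0.1292 -0.633   3.7139]
{'position': array([ 0.5005, -0.1314,  0.3243]), 'orientation': array([0.0783, 0.6365, 0.7614, 0.095 ])}
tall_mount_center [(0.62, [0.5689, -0.1216, 0.0605])]
knob_grip [(0.67, [0.4904, -0.1366, 0.0893])]
13.5417
```

View pics/pl.png

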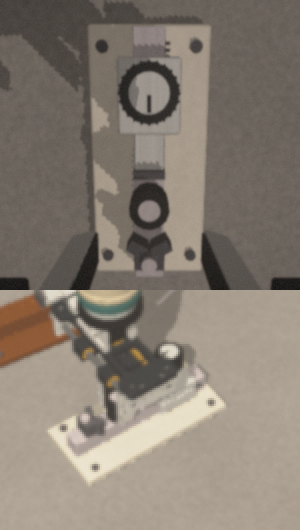

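The mount stands upright on the bed at (149,205), between the jaw face (row 175) and the vee (row 245). Next I'll grip the knob with joint 6 near its lower end, so that one grasp covers the whole feed.

```bash
cat >> h.py <<'E'
import json
th=.18;u=np.array([np.cos(th),np.sin(th)]);v=np.array([-u[1],u[0]])
Z=.103
def ft(n=6):
    a=[];
    for _ in range(n):
        a.append([*telemetry.current_wrist_force(),telemetry.current_torque()[2]]); r.hold(.01)
    a=np.mean(a,0); return np.array([a[:2]@u,a[:2]@v,a[2],a[3]])
def step(S,d,w=.5,c=5e-5):
    """turn by d rad clockwise, following; nudge sideways against reaction"""
    S["ang"]+=d
    K=np.array(S["K0"])+.009*S["ang"]*u+S["ou"]*u+S["ov"]*v
    r.move_l([*K,Z],Q(S["psi0"]-S["ang"]),vel=.009*w); r.hold(.08)
    f=ft()-np.array(S["bias"])
    S["ou"]+=float(np.clip(c*f[0],-3e-4,3e-4)); S["ov"]+=float(np.clip(c*f[1],-3e-4,3e-4))
    eff=(f[3]-.009*f[0])   # torque plus push, N m
    return f,eff
def save(S): json.dump(S,open("S.json","w"))
E
python3 - <<'E'
from h import *
K=np.array([.4906,-.1333]); q=inverse_kinematics([*K,.18],Q(np.pi+.178)); print(q)
psi0=q[0]+2.5+np.pi/2
r.move_to([*K,.18],Q(psi0)); gripper_to(.060); print(telemetry.current_joints(),psi0)
print(r.move_l([*K,Z],vel=.1,guard=6)); r.hold(.3); b=ft(10); print("bias",b,telemetry.current_ee_pos())
gripper_to(0.0,20); r.hold(.2); print(telemetry.current_opening(),ft()-b)
S=dict(K0=K.tolist(),psi0=float(psi0),ang=0.,ou=0.,ov=0.,bias=b.tolist())
for i in range(5):
    f,e=step(S,.2); print(round(S["ang"],2),f,"eff",round(e,4),S["ou"],S["ov"])
save(S); print(telemetry.current_t(),telemetry.current_opening()); snap("wrist","w_knob")
E
```

```text
[-0.4022  0.2113  1.7256 -0.      1.2046 -2.151 ]
[-0.4015  0.2128  1.7246  0.0001  1.2045 -2.4995] 3.6685553492242087
False
bias [-0.1739 -0.0222 -0.1182  0.0145] [ 0.4908 -0.1334  0.1033]
0.0355068970421271 [ 0.3431 -0.0443  0.1388 -0.0016]
0.2 [ 0.1921  0.0205 -0.1391  0.012 ] eff 0.0102 9.606296061224613e-06 1.023106876975984e-06
0.4 [-0.0964 -1.0726 -0.7664  0.0286] eff 0.0294 4.7863688525656746e-06 -5.260792537414737e-05
0.6 [-0.1877 -1.8874 -0.9332  0.0421] eff 0.0438 -4.600443113631489e-06 -0.00014697770293621752
0.8 [-0.4676 -2.6127 -0.6789  0.0292] eff 0.0334 -2.797907744044609e-05 -0.0002776136518118338
1.0 [-0.9454 -2.6884 -0.9248  0.0036] eff 0.0121 -7.52485732308457e-05 -0.00041203603860686885
19.825 0.035709572338005736
```

View pics/w_knob.png

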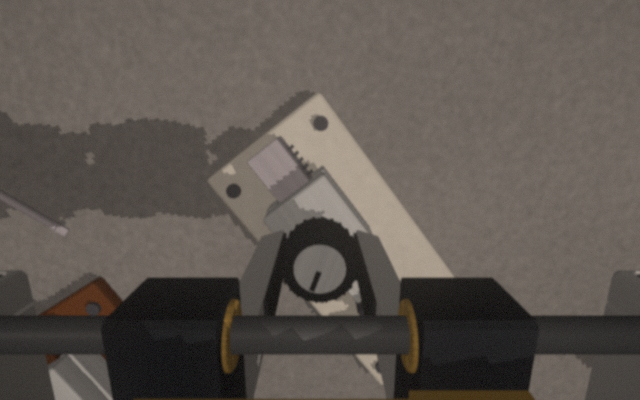

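The pointer at (316,284) has turned about 55° relative to the plate, so the knob follows without slipping. Torque relaxes at rest, so I'll sample it right as each step ends.

```bash
cat >> h.py <<'E'
def raw():
    a=telemetry.current_wrist_force(); t=telemetry.current_torque()[2]
    return np.array([a[:2]@u,a[:2]@v,a[2],t])
def step2(S,d,w=.6,c=1e-4,n=8):
    S["ang"]+=d
    K=np.array(S["K0"])+.009*S["ang"]*u+S["ou"]*u+S["ov"]*v
    r.move_l([*K,Z],Q(S["psi0"]-S["ang"]),vel=.009*w)
    A=[]
    for _ in range(n): A.append(raw()-S["bias"]); r.hold(.01)
    A=np.array(A); E=A[:,3]-.009*A[:,0]; f=A[-3:].mean(0)
    S["ou"]+=float(np.clip(c*f[0],-3e-4,3e-4)); S["ov"]+=float(np.clip(c*f[1],-3e-4,3e-4))
    return f,E
E
python3 - <<'E'
from h import *
S=json.load(open("S.json"))
for d in (.1,.1,.05,.05,.05,.05):
    t=telemetry.current_t(); f,E=step2(S,d); print(round(S["ang"],2),"dt",round(telemetry.current_t()-t,2),f,"E",E)
save(S); print(telemetry.current_t(),S)
E
```

```text
1.1 dt 0.38 [-0.8522 -2.7037 -0.6504 -0.0223] E [-0.0412 -0.0955 -0.0452 -0.075  -0.0892 -0.0331 -0.0069 -0.0038]
1.2 dt 0.38 [-0.2979 -1.7323 -1.0966 -0.0455] E [-0.057   0.0058 -0.0155 -0.0238 -0.0148 -0.0285 -0.0414 -0.0585]
1.25 dt 0.32 [-0.3826 -0.7796 -0.6945 -0.01  ] E [-0.0377 -0.0406 -0.     -0.0268 -0.0221 -0.002  -0.0226  0.005 ]
1.3 dt 0.32 [-0.021  -0.4871 -0.1864  0.0177] E [-0.0525 -0.0144  0.0186 -0.0042  0.0225  0.0182  0.0344  0.0011]
1.35 dt 0.32 [-0.427   0.8424 -0.0677 -0.0081] E [ 0.0248  0.0043 -0.0185  0.0159 -0.0339  0.0351 -0.063   0.0153]
1.4 dt 0.32 [0.0391 1.0053 0.1213 0.0118] E [-0.0225 -0.0002 -0.0004  0.0109  0.0304 -0.0275  0.0473  0.0146]
21.8917 {'K0': [0.4906, -0.1333], 'psi0': 3.6685553492242087, 'ang': 1.4000000000000004, 'ou': -0.0002694027053805581, 'ov': -0.000797528087320984, 'bias': [-0.17391525512557368, -0.022154699038858982, -0.11815425573435231, 0.014533688946224196]}
```

```bash
python3 - <<'E'
from h import *
S=json.load(open("S.json"))
while S["ang"]<2.4:
    f,E=step2(S,.05,c=5e-5,n=16); e=E[3:].mean(); m=f
    print(round(S["ang"],3),"eff",round(e,3),"first3",round(E[:3].mean(),3),"F",f[:2])
    if e>.045: break
save(S); print(telemetry.current_t(),telemetry.current_joints()[5],S["ou"],S["ov"])
E
```

```text
1.45 eff 0.009 first3 -0.025 F [0.3431 0.9046]
1.5 eff -0.022 first3 -0.015 F [0.0496 0.9443]
1.55 eff -0.005 first3 -0.028 F [-0.2987  1.3012]
1.6 eff -0.006 first3 -0.019 F [-0.1049  0.588 ]
1.65 eff 0.003 first3 -0.016 F [-0.1793 -0.1131]
1.7 eff -0.002 first3 -0.015 F [-0.7522  0.0029]
1.75 eff -0.009 first3 -0.028 F [-1.0445 -0.1512]
1.8 eff -0.008 first3 -0.015 F [-1.258 -0.405]
1.85 eff -0.008 first3 -0.03 F [-0.8927 -0.4157]
1.9 eff 0.002 first3 -0.051 F [-0.7709 -0.7741]
1.95 eff -0.002 first3 0.009 F [-0.9386 -0.5891]
2.0 eff 0.003 first3 -0.014 F [-1.0413 -0.3369]
2.05 eff 0.006 first3 -0.01 F [-0.1155  0.0642]
2.1 eff -0.007 first3 -0.048 F [-0.6    -0.3542]
2.15 eff -0.005 first3 -0.022 F [0.1332 0.8686]
2.2 eff -0.015 first3 -0.012 F [-0.4226  0.5775]
2.25 eff 0.002 first3 0.003 F [0.3623 0.4234]
2.3 eff -0.007 first3 -0.014 F [-0.7965  0.0897]
2.35 eff -0.005 first3 -0.0 F [-0.5569  0.4555]
2.4 eff -0.011 first3 -0.026 F [-0.5802  0.0769]
2.45 eff -0.002 first3 -0.002 F [-0.3857  0.1273]
29.9417 -0.02964074116163959 -0.0007619126600743401 -0.0006332990950302477
```

```bash
python3 - <<'E'
from h import *
S=json.load(open("S.json"))
while S["ang"]<3.2:
    f,E=step2(S,.04,c=5e-5,n=14); e=E[3:].mean()
    print(round(S["ang"],3),"eff",round(e,3),"F",f[:2])
    if e>.03: break
save(S); print(telemetry.current_t(),telemetry.current_joints()[5],S["ou"],S["ov"]); snap("wrist","w_k2")
E
```

```text
2.49 eff 0.006 F [-0.1968  0.3372]
2.53 eff 0.014 F [-0.4687  0.2605]
2.57 eff -0.0 F [-0.4442 -0.5987]
2.61 eff 0.04 F [-0.6562 -0.1937]
31.4083 0.13184890143518435 -0.0008502083542395499 -0.0006430391991786786
```

```bash
python3 - <<'E'
from h import *
S=json.load(open("S.json"))
f=np.mean([raw()-S["bias"]+0*r.hold(.01) if False else (r.hold(.01),raw()-S["bias"])[1] for _ in range(20)],0); print("rest",f)
for i in range(5):
    f,E=step2(S,.015,w=.3,c=0,n=25); e=E[5:].mean()
    print(round(S["ang"],3),"eff",round(e,4),"first",round(E[:5].mean(),3),"F",f[:2])
    if e>.075: break
save(S); print(telemetry.current_t(),telemetry.current_opening())
E
```

```text
rest [-0.5612  0.1209  0.0573  0.0284]
2.625 eff 0.0515 first 0.043 F [-0.3993 -0.0253]
2.64 eff 0.0646 first 0.098 F [-0.8316  0.7266]
2.655 eff 0.0857 first 0.093 F [-0.6743  0.6688]
33.0 0.03583821882603813
```

Torque rises about 0.02 N m per 0.015 rad, which matches the shoe's spring, with contact near 2.585 rad. That puts the clamping at about 9.5 N. I'll let go and inspect.

```bash
python3 - <<'E'
from h import *
gripper_to(.060); p=telemetry.current_ee_pos(); r.move_l([*p[:2],.20],vel=.15)
c=np.array([.5545,-.122])-.01*u
r.move_to([*c,.22],Q(np.pi+.18)); r.hold(.3)
k,im=snap("wrist","w_fin"); kn=None
marks("wrist",["tall_mount_center","knob_grip","jaw_face"])
k2,im2=snap("scene","s_fin")
a=cv2.resize(im[20:300,220:420],None,fx=2,fy=2,interpolation=cv2.INTER_CUBIC); b=cv2.resize(im2[180:320,220:400],None,fx=2,fy=2,interpolation=cv2.INTER_CUBIC)
b=cv2.copyMakeBorder(b,0,560-b.shape[0],0,0,cv2.BORDER_CONSTANT)
cv2.imwrite("pics/fin.png",np.hstack([a,b])[:,:,::-1]); print(telemetry.current_t(),k["position"])
E
```

```text
tall_mount_center [(0.87, [0.5907, -0.1161, 0.0573])]
knob_grip [(0.77, [0.5109, -0.1284, 0.0914]), (0.7, [0.5301, -0.3534, 0.0948])]
jaw_face [(0.81, [0.5936, -0.35, 0.0519]), (0.52, [0.5764, -0.1197, 0.0479])]
36.8917 [ 0.475  -0.1363  0.3748]
```

View pics/fin.png

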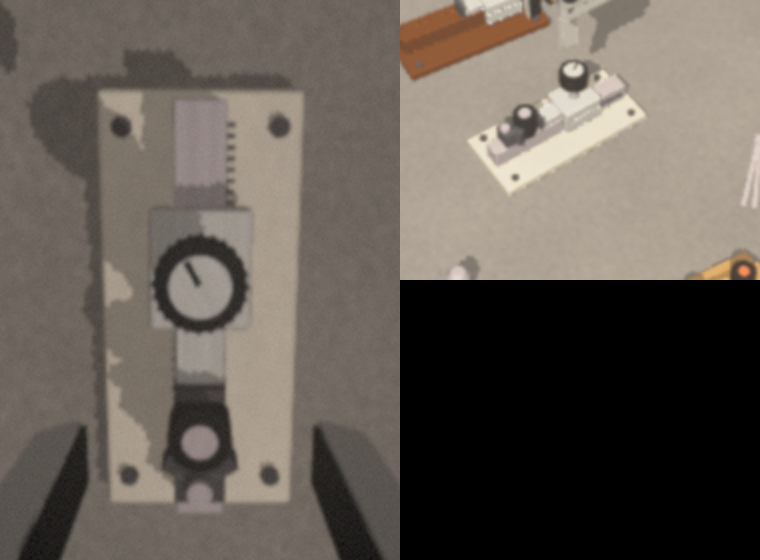

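The mount is upright at (200,440), nested in the vee with the jaw face against it at about row 390. The knob pointer shows about 2.66 rad, and the gripper is clear of everything.

```bash
python3 -c "
from plant import r; print(r.sign_off())"
```

```text
the job is handed in; nothing more can be done
None
```

The tall mount is standing upright and seated in the vee, nipped at an estimated 9–10 N (limit 22 N); the short mounts were not touched, everything is released, and the job was handed in at about 37 s.

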